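Press a tub's lid home with the toggle clamp

ROBOT

A 6-joint arm with a two-finger parallel gripper is mounted at the origin on the work surface. World frame = base frame: x ahead of the robot, y to its left, z up, the work surface at z = 0. Lengths are in mm, angles in rad, forces in N, time in s.
With the tool pointing down it reaches from about 275 to 750 mm from the base axis. Payload 10.2 kg.
Tool frame: the origin (TCP) lies between the finger pads; the fingertips stand 8 mm ahead of it and the grasp point (between the pads) lies 11 mm behind it; z points along the fingers, x is the direction in which the jaws open and shut, and the axes are right-handed (so a half turn about z gives the same grasp; the last joint's range is limited). The gripper opens to 85 mm and grips with 20 to 120 N. Pads are 22 mm wide; open, the fingers measure 114 mm over their backs; the gripper's body (76 mm by 85 mm) begins 54 mm behind the grasp point. The pads swing forward as they close: fully open they stand 13 mm farther back than shut.
Start: joints at [1.011, 0.313, 1.498, -0, 1.331, -0.223], TCP at [173.509, 495.506, 239.294] pointing down, gripper open.
Joint ranges: [-2.94, 2.94], [-0.97, 2.17], [0.19, 2.56], [-1.23, 4.37], [0.02, 3.11], [-2.88, 2.88]. Speed limits (rad/s): [2.39, 2.39, 3.01, 3.14, 3.14, 3.14].

INTERFACE

Orientations are given as a unit quaternion [w, x, y, z].
In Python, from rig import sense, eyes, ctrl gives the robot as it stands.
- The arm moves only by the tool move_arm, never from a script. Its argument "rows" is a list that holds one entry, the list of rows, each a list of 5 numbers: the shift along the tool's x, y, z in mm, then the turn about the tool's z in units of 6 degrees (1.0 is 6 degrees), then the gripper command: -1 is shut, 1 is fully open, values between are in proportion. In form: [[[dx, dy, dz, roll, jaw], ...]]. A call has 1 to 12 rows; each row is the pose to reach, as a shift and turn from the pose measured when the call began, along the tool's axes at that moment; what a row does not reach only later rows make up. A row lasts 1/8 s, in which the tool goes at most 62.5 mm and 10.7 degrees, less where a joint would pass 70% of its speed; a pose out of reach is approached as far as the arm can. A call with a gripper value outside its range is refused whole. The fingers move at their own pace and stop on an object; "squeeze" is the grip in N (left out, the last holds). Time passes only in rows, so rows that repeat a pose let the fingers close. It gives the time, the measured TCP pose, the force and the opening at its end, in the units of the state.
- sense(): the state, without advancing time (a new reading comes with each control period).
- eyes.capture(name): name is "scene" or "side" or "wrist"; returns a dict with "color" (400x640x3 uint8, blue, green, red), "vertical_fov" (degrees; the focal length in pixels is half the picture's height over the tangent of half this angle, whatever the lens; pixels are square), "cx", "cy" (the principal point, pixels), "xyz" and "attitude" of the camera in the world. Camera axes: x right, y down, z forward; pixel columns grow to the right and rows downward; lengths in mm; the calibration is good to about 2 mm. A picture is of the moment at which its call begins. There is no depth.
- ctrl.finish_job(): hands the job in, once; it reports no verdict.
The state is a dict: "time_s": time; "joints": joint angles; "dq": joint speeds; "tau": joint torques, N m; "eef_pos": TCP position; "ee_rot": TCP orientation; "force": force on the tool from outside, world axes, zero at the start; "wrist_torque": the same for the moment, N m; "grip_width": opening from 0.0 (shut) to 1.0 (fully open).
Only numpy, scipy, OpenCV 4.12 (cv2) and the standard library are available. Lean on these libraries where they do the work, as an engineer would, in place of code of your own. Each camera call takes 0.05 s, during which the arm holds its last target. There are 200 camera calls.

TASK

Take the white tub with the loose yellow lid from the sloping rack and stand it in the nest of the lid press with its lid still up (swing the clamp back out of the way first). Use the toggle clamp to press the lid: swing its red handle over centre until it locks and the lid is fully home, keep it locked for a second, then swing the clamp fully back and let go, leaving the closed tub standing in the nest. Do not push the spray bottle, the steel bowl or the jar about or tip them.

Things in the scene. Friction and masses are not known exactly. Their poses are not given: they have to be found in the camera images.
- press: lid press, fixed: aluminium base plate 235 x 120 x 12 mm with a nest for the tub (blue guide blocks 10 mm high at its corners, 3 mm play round the tub) and a steel toggle clamp at the +x end. Origin: underside of the plate, below the clamp, 100 mm in x from the middle of the nest. x runs along the nest's length towards the clamp; z up. May stand left or right of the robot.
- nest (a point): middle of the nest's floor, on the plate (12 mm above the worktop); axes as those of the press
- pivot (a point): pivot of the clamp's handle, 113 mm in x from the middle of the nest and 91 mm above the worktop; the handle swings in the x-z plane of the press about its y axis. The arm's own pivot lies 18 mm nearer the nest and 9 mm higher. Two bracket plates stand either side of them, 42 mm over all in y and up to 110 mm high.
- handle_grip (a point): middle of the red grip on the clamp's handle, a round bar of 23 mm diameter and 73 mm length (its ends lie 38 mm nearer to and 34 mm farther from the pivot); this point is 105 mm from the pivot
- handle (a joint): angle of the clamp's handle (rad): 0 = fully back, pointing to the press's +x, 20 degrees above level; growing, it swings up and over towards the nest; 1.37 = dead centre; 1.52 = locked at its stop, 107 degrees from +x. It stays where it is left, needs up to about 6 N at the grip, and starts part-way (about 0.4); the arm then hangs in the way above the nest.
- pad_face (a point): face of the black rubber pad (32 mm diameter, on a sprung spindle near the end of the steel clamp arm, 115 mm long, 26 mm wide). The arm is linked to the handle: upright at handle 0, level over the nest at 1.37; its turn = about 1.65 (2u - u^2), u = handle / 1.37. Locked, the pad presses on the middle of the lid.
- tub_base (a point): the white plastic tub, loose, 110 x 62 x 58 mm (x, y, z) without its lid, 3 mm walls, about 0.3 kg; this point is the middle of its underside, x along its length, z up towards the lid. At the start it lies on the rack, tipped 30 degrees so that its lid faces away from the robot, long side along the slope. Either way round will do in the nest.
- lid (a joint): how far the lid has been pressed into the tub (m): 0 = standing 8 mm proud of the rim, 0.008 = fully home, flush. It takes about 5 N to press in and stays where it is.
- lid_top (a point): middle of the yellow push-in lid's flat top (104 x 56 mm, inside the tub's rim), 66 mm above the tub's underside at the start and 58 mm when home
- rack: fixed steel rack with a deck 170 x 86 mm that slopes down 30 degrees towards the rack's +x (away from the robot: it faces the far side of the counter), with a 14 mm lip at its low end against which the tub rests, and side strips 6 mm high. Origin: on the worktop below the low end of the deck, in the middle of its width; the middle of the deck lies 80 mm back (-x) and 62 mm in z from it.
- spray: pink spray bottle, loose, standing, 60 mm diameter, 154 mm high; origin in the middle of its underside. Leave alone.
- bowl: small steel bowl, loose, 104 mm diameter, 55 mm high; origin in the middle of its underside. Leave alone.
- jar: jar with a green label, loose, 86 mm diameter, 85 mm high; origin in the middle of its underside. Stands close to the rack's low end. Leave alone.
Things that resemble listed ones, but are neither listed nor needed, are in the scene too. What is shaped like the part that bears tub_base but purple is not meant.

How it is judged (in metres and radians):
On the way, in this order (a step that is already met when the one before it is completed fails the run):
1. the tub stands in the nest, lid still up, clamp arm clear (x of tub_base in the frame of nest between -0.006 and 0.006 m and y of tub_base in the frame of nest between -0.006 and 0.006 m and z of tub_base in the frame of nest between -0.004 and 0.003 m and angle between tub_base's own z axis and vertical below 0.06 rad and value of joint lid below 0.003 m and value of joint handle below 0.4 rad), for 0.2 s.
2. the clamp arm has swung over the tub, lid still up (x of tub_base in the frame of nest between -0.006 and 0.006 m and y of tub_base in the frame of nest between -0.006 and 0.006 m and z of tub_base in the frame of nest between -0.004 and 0.003 m and angle between tub_base's own z axis and vertical below 0.06 rad and value of joint lid below 0.004 m and value of joint handle above 0.7 rad), for 0.02 s.
3. the clamp is locked past centre and the lid is home (x of tub_base in the frame of nest between -0.006 and 0.006 m and y of tub_base in the frame of nest between -0.006 and 0.006 m and z of tub_base in the frame of nest between -0.004 and 0.003 m and angle between tub_base's own z axis and vertical below 0.06 rad and value of joint lid above 0.0065 m and value of joint handle above 1.43 rad), for 0.8 s.
At the end, for the whole second after the job is handed in: The tub stands upright in the nest (within 6 mm of its middle, bottom within 3 mm of the floor, tilt under 0.06 rad) at rest, its lid home (pressed in more than 6.5 of 8 mm), and the clamp's handle is back (below 0.15 rad) and still (x of tub_base in the frame of nest between -0.006 and 0.006 m and y of tub_base in the frame of nest between -0.006 and 0.006 m and z of tub_base in the frame of nest between -0.004 and 0.003 m and angle between tub_base's own z axis and vertical below 0.06 rad and value of joint lid above 0.0065 m and value of joint handle below 0.15 rad and velocity of joint handle below 0.1 rad/s); the robot touches nothing.
It fails at once if the spray bottle is moved more than 30 mm or tipped (distance of spray from where it was at the start of the episode above 0.03 m or angle between spray's own z axis and vertical above 0.25 rad).
It fails at once if the steel bowl is moved more than 30 mm or tipped (distance of bowl from where it was at the start of the episode above 0.03 m or angle between bowl's own z axis and vertical above 0.25 rad).
It fails at once if the jar is moved more than 30 mm or tipped (distance of jar from where it was at the start of the episode above 0.03 m or angle between jar's own z axis and vertical above 0.25 rad).
It also fails if it takes over 72 s, if anything falls off the work surface, if the arm or the gripper's body presses on something with over 40 N, if the wrist force passes 120 N, or if a joint passes its speed limit or range.

## Working session

There is one attempt and no reset: what is moved stays moved. The work goes in short steps, Python scripts to look and compute and a tool call to move; the robot and the scene stay as the last step left them, time stands still between calls to the robot, and variables do not carry over. Pictures are saved under pics/ and viewed, about 8 in all and at most 12, crops included, and the job is handed in when it is done.

Besides the shell and the picture viewer there is one more tool, called after "Request:" as name(argument=value, ...) on one line, values as JSON. move_arm: Moves the arm, as the interface text tells. Its arguments: {"type":"object","properties":{"rows":{"type":"array","items":{"type":"array","items":{"type":"array","items":{"type":"number"}}}},"squeeze":{"type":"number"}},"required":["rows"]}

```bash
mkdir -p pics; ls
cat > h.py <<'E'
import numpy as np, cv2
from scipy.spatial.transform import Rotation as R
from rig import sense, eyes, ctrl
def rot(q): q=np.array(q,float); return R.from_quat([q[1],q[2],q[3],q[0]]).as_matrix() if q.size==4 else q.reshape(3,3)
def cap(n,f=None):
    c=eyes.capture(n); 
    if f: cv2.imwrite('pics/'+f,c['color'])
    return c
def foc(c): return c['color'].shape[0]/2/np.tan(np.radians(c['vertical_fov'])/2)
def ray(c,u,v):
    f=foc(c); d=rot(c['attitude'])@np.array([(u-c['cx'])/f,(v-c['cy'])/f,1.]); return np.array(c['xyz'],float),d/np.linalg.norm(d)
def onz(c,u,v,z):
    o,d=ray(c,u,v); return o+d*(z-o[2])/d[2]
def proj(c,p):
    q=rot(c['attitude']).T@(np.array(p,float)-np.array(c['xyz'])); f=foc(c); return c['cx']+f*q[0]/q[2], c['cy']+f*q[1]/q[2]
def tri(c1,p1,c2,p2):
    o1,d1=ray(c1,*p1);o2,d2=ray(c2,*p2)
    t=np.linalg.lstsq(np.c_[d1,-d2],o2-o1,rcond=None)[0]; a=o1+t[0]*d1;b=o2+t[1]*d2
    return (a+b)/2,np.linalg.norm(a-b)
E
python3 - <<'E'
from h import *
import pickle
D={}
for n in['scene','side','wrist']:
    c=cap(n,n+'0.png'); D[n]=c; print(n,{k:v for k,v in c.items() if k!='color'})
pickle.dump(D,open('d0.pkl','wb'))
s=sense();print(s)
E
```

```text
pics
scene {'vertical_fov': 57.10801416879912, 'cx': 317.60290703909897, 'cy': 197.5726151615696, 'xyz': array([ 857.0257426 , -634.21934303,  673.13353037]), 'attitude': array([-0.40481181,  0.88061997,  0.22033922, -0.1099386 ])}
side {'vertical_fov': 57.201647994511575, 'cx': 325.2199649314787, 'cy': 204.5766814453625, 'xyz': array([ 249.77693142, -797.48867096,  604.12040082]), 'attitude': array([-0.47532052,  0.85804636, -0.17200156,  0.09078718])}
wrist {'vertical_fov': 61.225306301891784, 'cx': 320.37863240257064, 'cy': 196.895621711199, 'xyz': array([110.62285473, 518.26434802, 373.90760545]), 'attitude': array([0.11054491, 0.80841923, 0.5728559 , 0.07793779])}
{'time_s': 0.15, 'joints': array([ 1.01061027e+00,  3.13314304e-01,  1.49821811e+00, -5.28909833e-05,
        1.33101473e+00, -2.23389040e-01]), 'dq': array([-0.00135194, -0.00094853, -0.00205621, -0.00121674, -0.00154801,
       -0.00090627]), 'tau': array([ 1.15366562e-03, -4.12376189e+01, -2.59796995e+01, -1.38078608e-04,
        3.30066796e-03, -9.96874945e-06]), 'eef_pos': array([173.41639316, 495.34419586, 238.88694638]), 'ee_rot': array([ 2.06756414e-04,  8.15614361e-01,  5.78595701e-01, -4.30896952e-04]), 'force': array([-0.46880952, -1.13448452, -0.47692398]), 'wrist_torque': array([-0.00109717,  0.00483491, -0.01739152]), 'grip_width': 0.9971481714993076}
```

View pics/scene0.png

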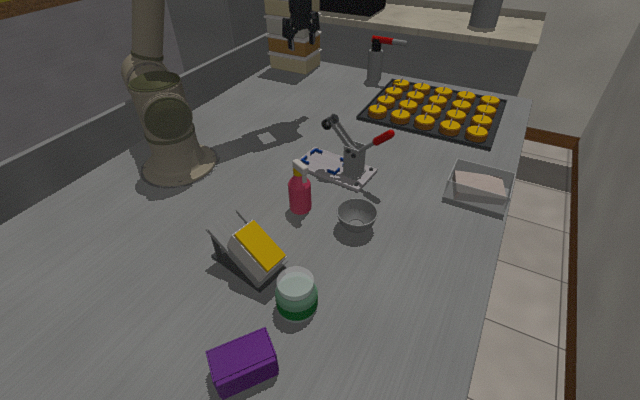

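View pics/side0.png

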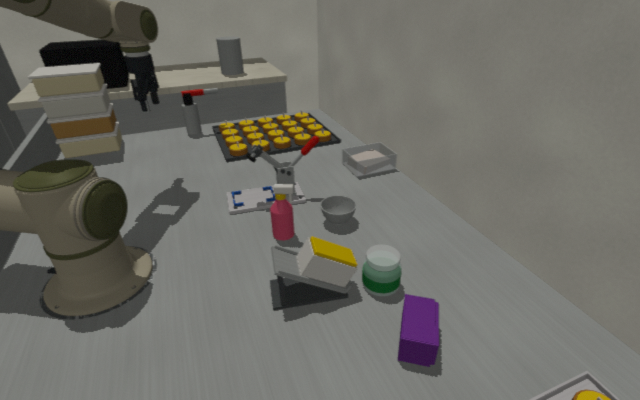

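The scene view shows the tub and its lid at about (258,250), the press near (335,165), red grip (383,138), spray (300,195), bowl (357,217) and jar (297,293). The side view shows them too: lid (333,250), grip (310,146), nest (250,197). Next I measure the colour blobs.

```bash
cat > m.py <<'E'
from h import *
import pickle
D=pickle.load(open('d0.pkl','rb'))
def blob(c,lo,hi,box,mn=20):
    x0,y0,x1,y1=box; h=cv2.cvtColor(c['color'],cv2.COLOR_BGR2HSV)[y0:y1,x0:x1]
    m=cv2.inRange(h,np.array(lo),np.array(hi)); n,l,s,ce=cv2.connectedComponentsWithStats(m)
    out=[]
    for i in range(1,n):
        if s[i,4]>=mn:
            ys,xs=np.where(l==i); r=cv2.minAreaRect(np.c_[xs+x0,ys+y0].astype(np.float32))
            out.append((s[i,4],ce[i]+[x0,y0],cv2.boxPoints(r)))
    return sorted(out,key=lambda t:-t[0])
if __name__=='__main__':
    S,T=D['scene'],D['side']
    for nm,lo,hi,b1,b2,mn in [('lid',(20,120,80),(35,255,255),(220,210,300,290),(300,230,365,275),50),('red',(0,150,60),(8,255,255),(360,120,400,155),(295,130,325,160),20),('blue',(100,120,40),(125,255,255),(290,140,350,185),(225,180,310,215),4)]:
        for c,b in((S,b1),(T,b2)):
            print(nm,b)
            for a,ce,bx in blob(c,lo,hi,b,mn)[:5]: print(a,ce.round(1),bx.round(1).tolist(), onz(c,*ce,20).round() if nm=='blue' else '')
    a=cv2.resize(S['color'][110:310,200:400],None,fx=3,fy=3,interpolation=cv2.INTER_CUBIC)
    cv2.imwrite('pics/c1.png',a)
    cv2.imwrite('pics/c2.png',cv2.resize(T['color'][130:310,215:415],None,fx=3.3,fy=3.3,interpolation=cv2.INTER_CUBIC))
E
python3 m.py
```

```text
lid (220, 210, 300, 290)
1259 [259.7 245.3] [[233.39999389648438, 235.10000610351562], [252.5, 217.89999389648438], [285.79998779296875, 254.89999389648438], [266.70001220703125, 272.1000061035156]] 
lid (300, 230, 365, 275)
740 [332.7 251.4] [[305.6000061035156, 251.1999969482422], [310.79998779296875, 235.60000610351562], [360.29998779296875, 252.10000610351562], [355.1000061035156, 267.70001220703125]] 
red (360, 120, 400, 155)
121 [383.3 136.7] [[371.3999938964844, 138.8000030517578], [391.79998779296875, 128.60000610351562], [395.0, 135.0], [374.6000061035156, 145.1999969482422]] 
red (295, 130, 325, 160)
156 [309.5 144.7] [[299.0, 150.0], [314.5, 134.5], [319.5, 139.5], [304.0, 155.0]] 
blue (290, 140, 350, 185)
31 [315.9 150.6] [[310.6000061035156, 149.3000030517578], [320.70001220703125, 148.3000030517578], [321.1000061035156, 152.0], [311.0, 153.0]] [366. 238.  20.]
30 [333.4 171.1] [[327.6000061035156, 170.10000610351562], [339.0, 167.8000030517578], [340.0, 172.8000030517578], [328.6000061035156, 175.10000610351562]] [466. 165.  20.]
29 [304.7 159.8] [[300.5, 157.5], [305.
[... 176 characters left out ...]
58.0], [342.0, 160.0], [341.0, 160.0]] [460. 233.  20.]
blue (225, 180, 310, 215)
24 [238.  203.9] [[233.60000610351562, 204.8000030517578], [234.0, 202.0], [242.10000610351562, 203.0], [241.8000030517578, 205.8000030517578]] [360. 171.  20.]
23 [235.5 192.5] [[231.5, 192.10000610351562], [238.8000030517578, 190.3000030517578], [239.60000610351562, 193.39999389648438], [232.3000030517578, 195.1999969482422]] [366. 243.  20.]
22 [267.2 187.8] [[263.0, 186.0], [271.0, 186.0], [271.0, 189.0], [263.0, 189.0]] [467. 233.  20.]
19 [270.7 199. ] [[266.70001220703125, 199.10000610351562], [273.6000061035156, 196.8000030517578], [274.3999938964844, 199.1999969482422], [267.5, 201.5]] [459. 160.  20.]
```

View pics/c1.png

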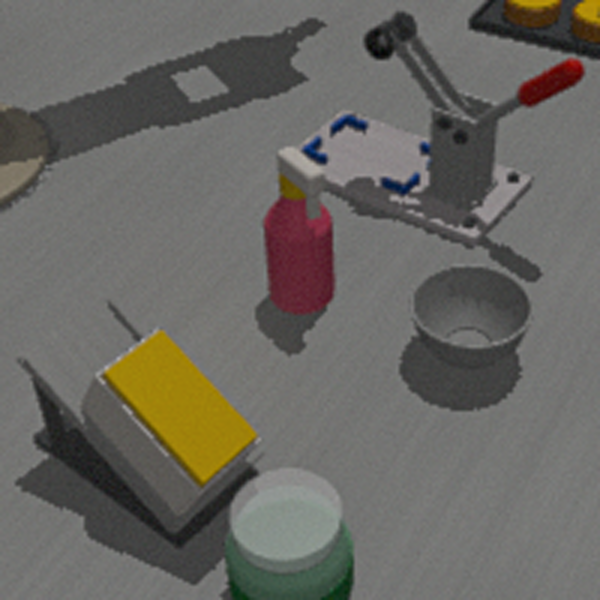

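View pics/c2.png

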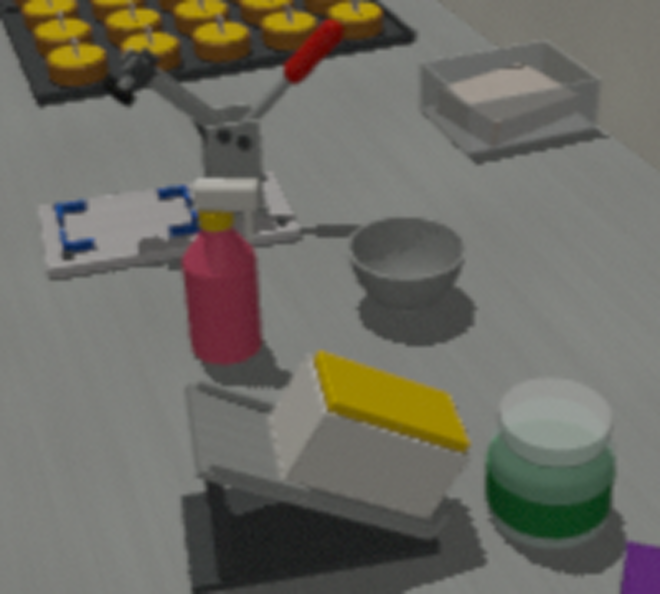

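The crops show the nest with four blue corner blocks and an open tub place, the arm hanging over it, and the spray, bowl and jar around the rack. I'll triangulate the parts.

```bash
cat > m2.py <<'E'
from m import *
S,T=D['scene'],D['side']
print('lid corners')
P=[]
for a,b in [((233.4,235.1),(305.6,251.2)),((252.5,217.9),(310.8,235.6)),((285.8,254.9),(360.3,252.1)),((266.7,272.1),(355.1,267.7)),((259.7,245.3),(332.7,251.4))]:
    p,e=tri(S,a,T,b);P.append(p);print(p.round(1),round(e,1))
print('edges',[np.linalg.norm(P[i]-P[(i+1)%4]).round(1) for i in range(4)])
print('red',tri(S,(383.3,136.7),T,(309.5,144.7)))
print('red out end',tri(S,(393,131.5),T,(317,137.5)),'in end',tri(S,(372.5,142),T,(301.5,152.5)))
print('bracket top? ',tri(S,(200+478/3,110+108/3),T,(215+235/3.3,130+118/3.3)))
for n,lo,hi,b1,b2 in [('spray',(165,80,40),(179,255,255),(280,165,320,220),(265,190,300,245)),('jar',(60,80,20),(90,255,255),(270,260,325,325),(355,240,410,300))]:
    a=blob(S,lo,hi,b1);b=blob(T,lo,hi,b2); print(n,tri(S,a[0][1],T,b[0][1]))
print('bowl rim c',tri(S,(200+471/3,110+307/3),T,(215+406/3.3,130+252/3.3)))
print('nest blocks S/T onz22 mean')
for (a,b) in [((315.9,150.6),(235.5,192.5)),((333.4,171.1),(270.7,199)),((304.7,159.8),(238,203.9)),((341.5,159),(267.2,187.8))]: print(tri(S,a,T,b)[0].round(1))
E
python3 m2.py
```

```text
lid corners
[ 434.7 -244.8  119.1] 15.1
[ 456.7 -205.2  133.9] 1.5
[ 555.9 -237.3   89.7] 16.5
[ 531.5 -272.    71.6] 0.2
[ 494.3 -238.   101.6] 2.0
edges [np.float64(47.7), np.float64(113.2), np.float64(46.1), np.float64(111.2)]
red (array([600.35340204, 185.76955429, 164.64314622]), np.float64(1.107352461989308))
red out end (array([624.65061508, 185.4637904 , 185.37615773]), np.float64(1.457921731248231)) in end (array([573.02909813, 182.47981728, 143.88122384]), np.float64(3.5167551406357274))
bracket top?  (array([527.20779612, 205.00533322, 101.3178477 ]), np.float64(3.060651591184558))
spray (array([448.21403484,  -3.21916954,  46.21505669]), np.float64(3.8551153356464365))
jar (array([ 601.43184149, -274.09316767,   -6.71879286]), np.float64(11.721234060539224))
bowl rim c (array([613.35324658,   0.67437937,  48.45817666]), np.float64(1.5198310172740437))
nest blocks S/T onz22 mean
[366.  237.9  21.6]
[461.4 173.5  12.3]
[360.3 175.4  19.2]
[464.4 222.9  26.6]
```

```bash
cat >> h.py <<'E'
def go(x,y,z,yaw=None):
    """print row (dx,dy,dz,roll) from present pose to world target; yaw = world angle (deg) of tool x"""
    s=sense(); M=rot(s['ee_rot']); d=M.T@(np.array([x,y,z])-s['eef_pos']); r=0
    if yaw is not None:
        a=np.degrees(np.arctan2(M[1,0],M[0,0])); r=-((yaw-a+90)%180-90)/6
    print('row',d.round(1).tolist(),round(r,2),'t',round(s['time_s'],2))
E
python3 - <<'E'
from h import *
import pickle
go(480,200,320,84.8)
S=pickle.load(open('d0.pkl','rb'))['scene']
print(onz(S,372,84,0),onz(S,375,40,150))
E
```

```text
row [-177.5, 386.9, -81.0] -2.35 t 0.15
[314.72314622 846.30017315   0.        ] [270.93510057 957.1065454  150.        ]
```

Request:
move_arm(rows=[[[0, 0, -80, 0, 1], [-60, 130, -80, -1, 1], [-120, 260, -80, -2.35, 1], [-177.5, 387, -81, -2.35, 1], [-177.5, 387, -81, -2.35, 1], [-177.5, 387, -81, -2.35, 1], [-177.5, 387, -81, -2.35, 1], [-177.5, 387, -81, -2.35, 1], [-177.5, 387, -81, -2.35, 1]]])

```text
time_s: 1.27
eef_pos: [481.8, 197.6, 319.1]
ee_rot: [-0.0, 0.74, 0.673, -0.001]
force: [-0.5, 0.5, -0.1]
grip_width: 0.999
```

```bash
cat > m3.py <<'E'
from m import *
c=cap('wrist','w1.png'); pickle.dump(c,open('w1.pkl','wb'))
print(c['xyz'],c['attitude'])
for nm,lo,hi,mn,z in [('blue',(100,100,40),(125,255,255),15,20),('red',(0,150,60),(8,255,255),40,165)]:
    for a,ce,bx in blob(c,lo,hi,(0,0,640,400),mn)[:6]: print(nm,a,ce.round(1),onz(c,*ce,z).round(1),[onz(c,*q,z)[:2].round(1).tolist() for q in bx])
E
python3 m3.py
```

```text
[415.65371423 204.66822769 454.29410126] [0.10004839 0.73346084 0.66626718 0.0900753 ]
blue 224 [296.1  55. ] [357.4 180.6  20. ] [[347.9, 173.3], [350.5, 200.4], [378.3, 197.6], [375.6, 169.9]]
blue 222 [347.9  54.9] [363.3 242.3  20. ] [[381.7, 221.6], [352.8, 224.1], [355.5, 252.4], [384.5, 250.5]]
blue 149 [295.7 145.5] [464.4 167.8  20. ] [[445.6, 163.9], [447.6, 184.1], [475.3, 181.1], [473.3, 160.6]]
blue 142 [347.9 145.1] [470.2 234.3  20. ] [[479.0, 219.4], [450.5, 223.2], [453.2, 242.1], [481.8, 238.6]]
red 1500 [321.1 302.9] [601.9 187.1 165. ] [[561.6, 180.4], [563.6, 201.1], [644.0, 194.1], [641.9, 172.0]]
```

View pics/w1.png

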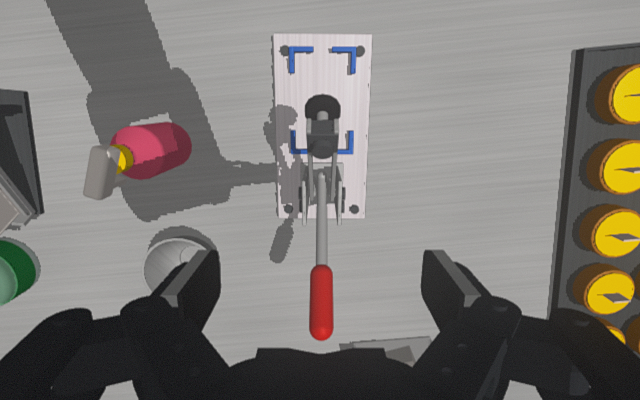

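Nest at (414.5, 206), yaw -5.9°; red grip at (602, 187), which fits the geometry (handle about 0.43). I'll go over the grip and push it back.

```bash
python3 -c "
from h import *
go(601.5,186.7,153,84.1)"
```

```text
row [-0.9, 121.8, 166.1] 0.09 t 1.32
```

Request:
move_arm(rows=[[[0, 60, 30, 0, 1], [-1, 122, 60, 0.1, 1], [-1, 122, 110, 0.1, 1], [-1, 122, 166, 0.1, 1], [-1, 122, 166, 0.1, 1], [-1, 122, 166, 0.1, -1], [-1, 122, 166, 0.1, -1], [-1, 122, 166, 0.1, -1], [-1, 122, 166, 0.1, -1], [-1, 122, 166, 0.1, -1]]], squeeze=30)

```text
time_s: 2.58
eef_pos: [602.2, 186.3, 154.2]
ee_rot: [0.001, 0.743, 0.67, -0.0]
force: [0.4, -2.9, 5.6]
grip_width: 0.255
```

```bash
cat >> h.py <<'E'
N=np.array([414.5,206.,12.]); YA=np.radians(-5.9); EX=np.array([np.cos(YA),np.sin(YA),0])
def arc(p0,degs):
    """rows along the handle's arc; p0 = present TCP angle known from pose"""
    s=sense(); M=rot(s['ee_rot']); piv=N+113*EX; piv[2]=91
    q=s['eef_pos']-piv; q[2]+=p0  # grasp point offset
    r=np.hypot(q@EX,q[2]); a0=np.degrees(np.arctan2(q[2],q@EX)); print('r',r,'ang',a0,'off y',q@np.array([-EX[1],EX[0],0]),'w',s['grip_width'],'F',s['force'])
    for a in degs:
        d=r*(np.cos(np.radians(a))-np.cos(np.radians(a0)))*EX+np.array([0,0,r*(np.sin(np.radians(a))-np.sin(np.radians(a0)))])
        print(a,(M.T@d).round(1).tolist())
E
python3 -c "
from h import *
arc(11,[38,32,26,21,19,18])"
```

```text
r 106.01730067845399 ang 44.41371644311393 off y -0.29759470941764565 w 0.25515863868710953 F [ 0.40418463 -2.92195875  5.58097948]
38 [0.0, 7.8, 8.9]
32 [0.0, 14.2, 18.0]
26 [0.0, 19.6, 27.7]
21 [0.1, 23.2, 36.2]
19 [0.1, 24.5, 39.7]
18 [0.1, 25.1, 41.4]
```

Request:
move_arm(rows=[[[0, 4, 4.5, 0, -1], [0, 7.8, 8.9, 0, -1], [0, 14.2, 18, 0, -1], [0, 19.6, 27.7, 0, -1], [0, 23.2, 36.2, 0, -1], [0, 24.5, 39.7, 0, -1], [0, 24.5, 39.7, 0, -1]]])

```text
time_s: 3.45
eef_pos: [627.2, 183.7, 114.8]
ee_rot: [0.001, 0.743, 0.669, 0.0]
force: [3.8, 0.3, 1.7]
grip_width: 0.255
```

```bash
python3 -c "
from h import *
arc(11,[])"
```

```text
r 106.65997959720508 ang 19.059037853641374 off y -0.2916320909747885 w 0.25545974130615984 F [3.81893178 0.30090414 1.73403051]
```

```bash
python3 -c "
from h import *
go(558,-258,330,73)"
```

```text
row [-446.7, -22.6, -214.9] 1.84 t 3.45
```

Request:
move_arm(rows=[[[0, 0, 0, 0, 1], [0, 0, 0, 0, 1], [0, 0, 0, 0, 1], [0, 0, -60, 0, 1], [0, 0, -120, 0, 1], [-50, 0, -180, 0, 1], [-110, -5, -215, 0.9, 1], [-170, -10, -215, 1.8, 1], [-230, -15, -215, 1.8, 1], [-290, -20, -215, 1.8, 1], [-350, -22, -215, 1.8, 1], [-410, -22, -215, 1.8, 1]]])

```text
time_s: 4.95
eef_pos: [562.5, -216.2, 330.2]
ee_rot: [0.001, 0.803, 0.597, 0.001]
force: [0.7, 0.8, -0.4]
grip_width: 1.001
```

Request:
move_arm(rows=[[[-36, 0, 0, 0, 1], [-36, 0, 0, 0, 1], [-36, 0, 0, 0, 1]]])

```text
time_s: 5.32
eef_pos: [552.2, -250.1, 330.3]
ee_rot: [0.001, 0.802, 0.597, 0.001]
force: [0.1, -0.1, -0.5]
grip_width: 1.0
```

```bash
cat > m4.py <<'E'
from m import *
c=cap('wrist','w2.png'); pickle.dump(c,open('w2.pkl','wb')); s=sense(); print(s['eef_pos'],s['force'])
for a,ce,bx in blob(c,(18,120,60),(38,255,255),(0,0,640,400),300)[:3]: print('lid',a,ce.round(1),onz(c,*ce,102).round(1),bx.round().tolist())
T=cap('side'); h=cv2.cvtColor(T['color'],cv2.COLOR_BGR2HSV)
for a,ce,bx in blob(T,(0,150,60),(8,255,255),(280,120,360,190),20): print('red side',a,ce)
E
python3 m4.py
```

```text
[ 552.34878169 -249.72907695  330.41831603] [-0.25917804  1.08308049  0.14442077]
lid 4987 [314.3 104.8] [ 489.  -236.7  102. ] [[280.0, 64.0], [338.0, 57.0], [349.0, 149.0], [290.0, 156.0]]
lid 1483 [ 39.3 257.1] [ 560.8 -596.6  102. ] [[8.0, 264.0], [26.0, 229.0], [70.0, 251.0], [53.0, 286.0]]
lid 1144 [ 13.1 200. ] [ 490.  -589.5  102. ] [[-0.0, 175.0], [30.0, 175.0], [30.0, 221.0], [0.0, 221.0]]
red side 132 [316.6969697  154.98484848]
```

View pics/w2.png

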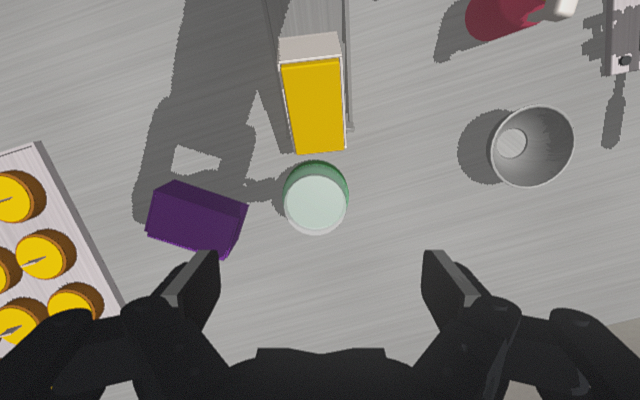

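Run:
```python
from h import *
import pickle
c=pickle.load(open('w2.pkl','rb'))
h=cv2.cvtColor(c['color'],cv2.COLOR_BGR2HSV);m=cv2.inRange(h,(18,120,60),(38,255,255));m[:,:250]=0;m[170:]=0
cn=max(cv2.findContours(m,0,2)[0],key=cv2.contourArea)
q=cv2.approxPolyDP(cv2.convexHull(cn),6,True)[:,0]; print(q.tolist())
q=q[np.argsort(q[:,1])]
H=[onz(c,*p,129) for p in sorted(q[:2].tolist())];L=[onz(c,*p,76) for p in sorted(q[-2:].tolist())]
print(np.round(H,1),np.round(L,1)); hm,lm=np.mean(H,0),np.mean(L,0); d=lm-hm
print('yaw',np.degrees(np.arctan2(d[1],d[0])),'len',np.linalg.norm(d),'ctr',(hm+lm)/2)
e=H[1]-H[0];f=L[1]-L[0];print('edge yaw',[np.degrees(np.arctan2(v[1],v[0])) for v in(e,f)],np.linalg.norm(e),np.linalg.norm(f))
for z,p in((85,(317,205)),(85,(316,235))): print('jar',onz(c,*p,z))
S=pickle.load(open('d0.pkl','rb'))['side']
```

```text
[[338, 58], [343, 149], [297, 154], [281, 65]]
[[ 445.8 -255.4  129. ]
 [ 455.3 -203.   129. ]] [[ 535.8 -272.4   76. ]
 [ 545.6 -220.    76. ]]
yaw -10.70653767076823 len 105.88547736639465 ctr [ 495.62930793 -237.71502086  102.5       ]
edge yaw [np.float64(79.74863703269364), np.float64(79.41506739260534)] 53.34335977171796 53.33909468014691
jar [ 598.74615097 -267.40064786   85.        ]
jar [ 634.6093218  -279.58838287   85.        ]
```

```bash
python3 -c "
from h import *
go(478.7,-234.6,71,79.5)"
```

```text
row [-6.8, -75.5, 259.3] -1.03 t 5.42
```

Request:
move_arm(rows=[[[-3, -40, 30, -0.5, 1], [-7, -75.5, 80, -1.03, 1], [-7, -75.5, 130, -1.03, 1], [-7, -75.5, 170, -1.03, 1], [-7, -75.5, 200, -1.03, 1], [-7, -75.5, 220, -1.03, 1], [-7, -75.5, 220, -1.03, 1]]])

```text
time_s: 6.3
eef_pos: [478.4, -233.6, 109.5]
ee_rot: [-0.0, 0.768, 0.64, 0.0]
force: [-0.1, -0.0, 1.2]
grip_width: 1.002
```

```bash
python3 -c "
from h import *
go(478.7,-234.6,71,79.5); print(sense()['force']); cap('side','s2.png')
c=cap('wrist'); a=cap('side')
im=np.hstack([cv2.resize(c['color'],(480,300)),cv2.resize(a['color'][180:330,230:430],(400,300))[:,40:360]]); cv2.imwrite('pics/m2.png',im)"
```

```text
row [-0.9, 0.5, 38.5] 0.02 t 6.3
[-0.06802159 -0.02970005  1.23946951]
```

View pics/m2.png

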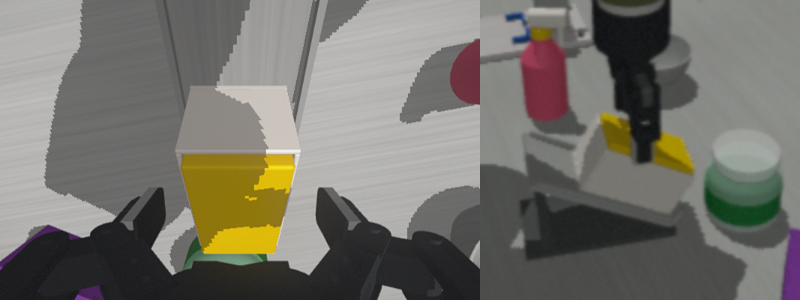

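The fingers straddle the tub, centred on it. I'll lower, close and lift.

Request:
move_arm(rows=[[[-1, 0.5, 20, 0, 1], [-1, 0.5, 38, 0, 1], [-1, 0.5, 38, 0, 1], [-1, 0.5, 38, 0, -1], [-1, 0.5, 38, 0, -1], [-1, 0.5, 38, 0, -1], [-1, 0.5, 38, 0, -1], [-1, 0.5, 38, 0, -1]]], squeeze=40)

```text
time_s: 7.45
eef_pos: [480.3, -236.2, 74.7]
ee_rot: [0.003, 0.769, 0.64, 0.001]
force: [0.8, 1.4, 6.9]
grip_width: 0.721
```

Request:
move_arm(rows=[[[0, 0, -10, 0, -1], [0, 0, -30, 0, -1], [0, 0, -70, 0, -1], [0, 0, -120, 0, -1], [0, 0, -170, 0, -1], [0, 0, -170, 0, -1]]])

```text
time_s: 8.2
eef_pos: [480.1, -236.3, 248.6]
ee_rot: [0.007, 0.768, 0.64, 0.002]
force: [0.3, -0.2, -4.8]
grip_width: 0.724
```

```bash
python3 -c "
from h import *
s=sense();print(s['force'],s['grip_width'])
c=cap('scene'); a=cap('side'); w=cap('wrist','w4.png')
im=np.hstack([cv2.resize(c['color'][130:290,180:340],(400,400)),cv2.resize(a['color'][130:290,260:420],(400,400))]); cv2.imwrite('pics/m3.png',im)"
```

```text
[ 0.2833182  -0.20687821 -4.76109227] 0.7243881645659547
```

View pics/m3.png

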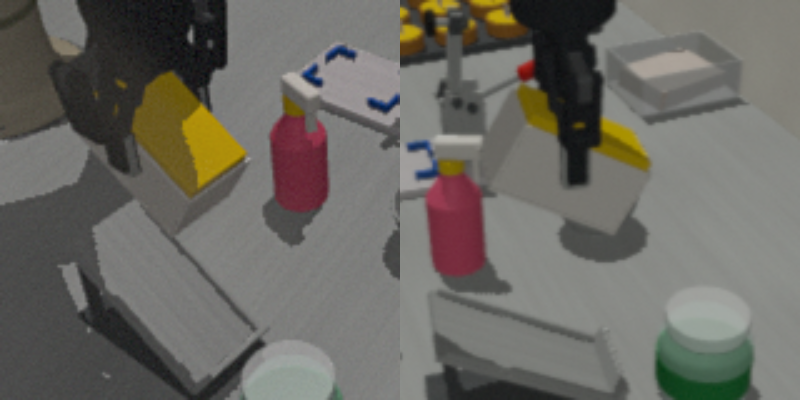

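Held with about 30° of tilt, lid up. I'll level it on the free table near (330,-80), then regrip.

```bash
python3 -c "
from h import *
go(330,-80,75,79.5)"
```

```text
row [125.8, -175.0, 167.6] 0.01 t 8.35
```

Request:
move_arm(rows=[[[30, -42, 0, 0, -1], [60, -84, 0, 0, -1], [90, -126, 0, 0, -1], [126, -175, 30, 0, -1], [126, -175, 80, 0, -1], [126, -175, 125, 0, -1], [126, -175, 155, 0, -1], [126, -175, 167, 0, -1], [126, -175, 167, 0, -1]]])

```text
time_s: 9.48
eef_pos: [328.9, -79.1, 74.4]
ee_rot: [-0.0, 0.769, 0.64, 0.0]
force: [-0.4, -0.5, -3.6]
grip_width: 0.721
```

Request:
move_arm(rows=[[[0, 0, 6, 0, -1], [0, 0, 12, 0, -1], [0, 0, 16, 0, -1], [0, 0, 18, 0, -1], [0, 0, 18, 0, -1]]], squeeze=20)

```text
time_s: 10.1
eef_pos: [328.9, -79.1, 56.4]
ee_rot: [-0.0, 0.769, 0.64, 0.0]
force: [0.2, -0.1, -3.6]
grip_width: 0.721
```

```bash
python3 -c "
from h import *
s=sense();print(s['force'],s['wrist_torque'],s['eef_pos'],s['grip_width'])"
```

```text
[ 0.16504847 -0.08300417 -3.56759236] [-0.02582273 -0.02703158 -0.00860638] [328.90961121 -79.08800815  56.38604712] 0.7209053442875328
```

Request:
move_arm(rows=[[[0, 0, 3, 0, -1], [0, -3, 5, 0, -1], [0, -6, 7, 0, -1], [0, -9, 8.5, 0, -1], [0, -12, 10.3, 0, -1], [0, -17, 14, 0, -1], [0, -17, 14, 0, -1]]])

```text
time_s: 10.98
eef_pos: [312.7, -76.3, 42.7]
ee_rot: [0.0, 0.769, 0.64, 0.001]
force: [2.0, 1.1, 1.5]
grip_width: 0.719
```

```bash
python3 -c "
from h import *
s=sense();print(s['force'],s['wrist_torque'],s['eef_pos'],s['grip_width'])
a=cap('side'); cv2.imwrite('pics/m4.png',cv2.resize(a['color'][150:350,130:380],(500,400)))"
```

```text
[2.03697832 1.05931616 1.47117693] [ 0.12050541 -0.59079397  0.07712073] [312.66246571 -76.28392667  42.70829668] 0.7190229579726395
```

View pics/m4.png

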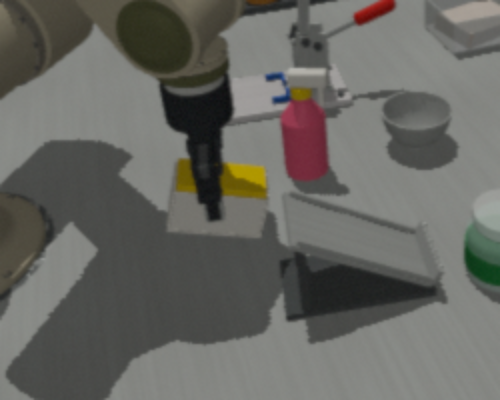

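Request:
move_arm(rows=[[[0, -2.5, 2, 0, -1], [0, -5, 4, 0, -1], [0, -7, 6, 0, -1], [0, -9, 8, 0, -1], [0, -9, 8, 0, -1]]])

```text
time_s: 11.65
eef_pos: [303.8, -74.7, 34.6]
ee_rot: [0.0, 0.769, 0.64, 0.001]
force: [2.4, 1.3, 1.4]
grip_width: 0.722
```

```bash
python3 -c "
from h import *
s=sense();print(s['force'],s['wrist_torque'],s['eef_pos'],s['grip_width'])"
```

```text
[2.42383105 1.28406621 1.38356034] [ 0.19135489 -0.7186517   0.09547897] [303.81538489 -74.70336335  34.63461524] 0.7218880033307759
```

Request:
move_arm(rows=[[[0, -2, 2, 0, -1], [0, -3, 3, 0, -1], [0, -3, 3, 0, -1], [0, -3, 3, 0, 1], [0, -3, 3, 0, 1], [0, -3, 3, 0, 1], [0, -3, 3, 0, 1], [0, -3, -30, 0, 1], [0, -3, -80, 0, 1], [0, 40, -130, 0, 1], [0, 60, -190, 0, 1], [0, 60, -190, 0, 1]]])

```text
time_s: 13.15
eef_pos: [364.5, -86.4, 227.8]
ee_rot: [0.004, 0.768, 0.64, 0.002]
force: [-0.4, -0.0, -0.0]
grip_width: 1.002
```

```bash
cat > m5.py <<'E'
from h import *
c=cap('wrist','w5.png'); s=sense(); print(s['eef_pos'],s['force'])
h=cv2.cvtColor(c['color'],cv2.COLOR_BGR2HSV);m=cv2.inRange(h,(18,100,40),(38,255,255))
cn=max(cv2.findContours(m,0,2)[0],key=cv2.contourArea)
ce,(w,hh),a=r=cv2.minAreaRect(cn); bx=cv2.boxPoints(r); print(bx.round().tolist())
P=np.array([onz(c,*p,66) for p in bx]); print(P.round(1).tolist()); print('ctr',P.mean(0),[np.linalg.norm(P[i]-P[i-1]).round(1) for i in range(4)])
for i in range(4):
    d=P[i]-P[i-1]; print(round(np.degrees(np.arctan2(d[1],d[0])),1))
E
python3 m5.py
```

```text
[363.37522176 -85.89821382 225.93244167] [-0.19507981  0.34503223 -0.73703714]
[[288.0, 45.0], [355.0, 45.0], [355.0, 169.0], [288.0, 169.0]]
[[251.2, -91.7, 66.0], [261.1, -38.5, 66.0], [361.7, -54.2, 66.0], [350.8, -112.9, 66.0]]
ctr [306.20052315 -74.3505197   66.        ] [np.float64(101.9), np.float64(54.1), np.float64(101.8), np.float64(59.7)]
168.0
79.5
-8.9
-100.5
```

View pics/w5.png

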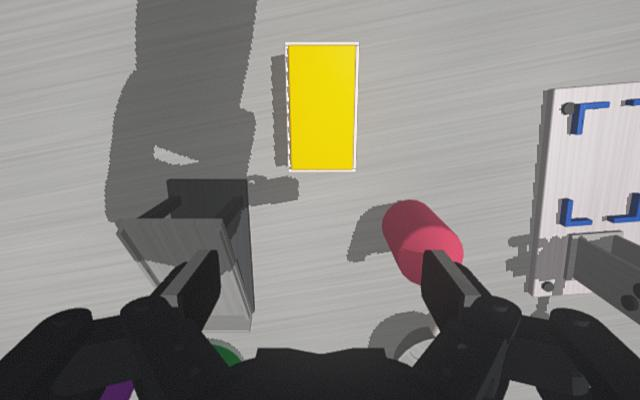

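```bash
python3 -c "
from h import *
go(306.2,-74.4,25,79.5)"
```

```text
row [1.1, -59.1, 200.7] 0.01 t 13.2
```

Request:
move_arm(rows=[[[1, -59, 0, 0, 1], [1, -59, 50, 0, 1], [1, -59, 100, 0, 1], [1, -59, 150, 0, 1], [1, -59, 185, 0, 1], [1, -59, 200, 0, 1], [1, -59, 200, 0, 1], [1, -59, 200, 0, -1], [1, -59, 200, 0, -1], [1, -59, 200, 0, -1], [1, -59, 200, 0, -1], [1, -59, 200, 0, -1]]], squeeze=40)

```text
time_s: 14.7
eef_pos: [306.3, -74.6, 26.3]
ee_rot: [0.002, 0.768, 0.64, 0.001]
force: [-3.4, 0.1, 6.0]
grip_width: 0.722
```

Request:
move_arm(rows=[[[0, 0, -20, 0, -1], [0, 0, -60, 0, -1], [0, 0, -120, 0, -1], [0, 0, -170, 0, -1], [0, 0, -170, 0, -1]]])

```text
time_s: 15.32
eef_pos: [306.5, -74.8, 198.9]
ee_rot: [0.006, 0.768, 0.64, 0.002]
force: [-0.4, 1.4, -4.7]
grip_width: 0.723
```

```bash
python3 m5.py; python3 -c "
from h import *
s=sense();print(s['grip_width'])
go(414.5,206,196,84.1)"
```

```text
[305.52779654 -74.1932777  196.71359201] [-0.17213911  0.4284481  -5.29912153]
[[225.0, 154.0], [415.0, 154.0], [415.0, 359.0], [225.0, 359.0]]
[[267.2, -144.6, 66.0], [294.5, 3.8, 66.0], [490.7, -16.9, 66.0], [458.3, -195.8, 66.0]]
ctr [377.67928021 -88.37212062  66.        ] [np.float64(197.9), np.float64(150.8), np.float64(197.3), np.float64(181.8)]
165.0
79.6
-6.0
-100.3
0.7199679330615024
row [295.3, 56.5, 0.4] -0.75 t 15.38
```

Request:
move_arm(rows=[[[50, 10, -10, 0, -1], [100, 20, -10, -0.3, -1], [150, 30, -10, -0.5, -1], [200, 40, -10, -0.75, -1], [250, 50, -10, -0.75, -1], [295, 56.5, 0, -0.75, -1], [295, 56.5, 30, -0.75, -1], [295, 56.5, 60, -0.75, -1], [295, 56.5, 70, -0.75, -1], [295, 56.5, 70, -0.75, -1]]])

```text
time_s: 16.62
eef_pos: [414.4, 205.3, 125.6]
ee_rot: [0.003, 0.743, 0.67, 0.0]
force: [0.9, -0.2, -2.9]
grip_width: 0.721
```

```bash
cat > m6.py <<'E'
from m import *
c=cap('wrist','w6.png'); s=sense(); M=rot(s['ee_rot']); p=s['eef_pos']; print(p,s['force'])
go(414.5,206,40,84.1)
h=cv2.cvtColor(c['color'],cv2.COLOR_BGR2HSV);m=cv2.inRange(h,(18,100,40),(38,255,255))
cn=max(cv2.findContours(m,0,2)[0],key=cv2.contourArea); x,y,w,hh=cv2.boundingRect(cn); print('lid box',x,y,w,hh)
for u in (x+10,x+w-10):
    v=cn[np.abs(cn[:,0,0]-u)<2][:,0,1].min(); q=onz(c,u,v,p[2]+39.7); print('lid end in tool',(M.T@(q-p)).round(1))
q1=onz(c,x,y+4,p[2]+39.7);q2=onz(c,x+w,y+4,p[2]+39.7);print((M.T@(q1-p)).round(1),(M.T@(q2-p)).round(1))
for a,ce,bx in blob(c,(100,100,40),(125,255,255),(0,0,640,400),25)[:4]: print('blue',a,ce.round(1),[onz(c,*q,22)[:2].round(1).tolist() for q in bx])
E
python3 m6.py
```

```text
[414.95089221 205.3877537  126.49338506] [ 0.32096647  0.44632615 -4.28365236]
row [0.8, -1.1, 86.5] -0.0 t 16.68
lid box 225 154 191 206
lid end in tool [-23.5 -53.1 -40. ]
lid end in tool [ 24.3 -53.  -40.1]
[-26.4 -52.2 -40. ] [ 27.2 -52.2 -40.1]
blue 464 [279.1 113.5] [[361.2, 171.0], [347.3, 173.1], [350.2, 200.9], [364.2, 199.3]]
blue 461 [362.2 113.2] [[351.9, 223.4], [354.9, 251.8], [369.6, 251.0], [366.6, 222.0]]
```

View pics/w6.png

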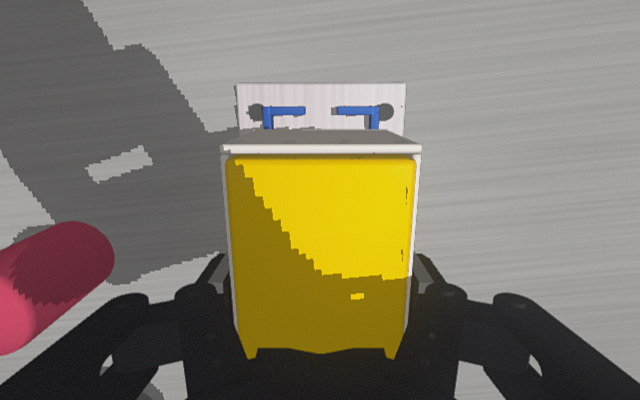

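Request:
move_arm(rows=[[[0.3, -0.5, 30, 0, -1], [0.3, -0.5, 55, 0, -1], [0.3, -0.5, 70, 0, -1], [0.3, -0.5, 76, 0, -1], [0.3, -0.5, 80, 0, -1], [0.3, -0.5, 83, 0, -1], [0.3, -0.5, 83, 0, -1]]])

```text
time_s: 17.55
eef_pos: [415.2, 205.4, 43.7]
ee_rot: [0.004, 0.743, 0.67, 0.001]
force: [-0.1, -0.6, -4.5]
grip_width: 0.716
```

```bash
python3 -c "
from h import *
go(415.1,205.9,38.3,84.3);s=sense();print(s['force'],s['wrist_torque'],s['eef_pos'])"
```

```text
row [0.5, -0.1, 5.4] -0.04 t 17.55
[-0.05263375 -0.58807483 -4.47503801] [0.00134708 0.01682918 0.01085808] [415.1516516  205.44381024  43.6861467 ]
```

Request:
move_arm(rows=[[[0.3, 0, 3, 0, -1], [0.3, 0, 5, 0, -1], [0.3, 0, 6, 0, -1], [0.3, 0, 6, 0, -1]]])

```text
time_s: 18.05
eef_pos: [415.3, 205.7, 38.4]
ee_rot: [0.004, 0.743, 0.67, 0.001]
force: [-4.2, -1.6, 7.8]
grip_width: 0.72
```

```bash
python3 -c "
from h import *
s=sense();print(s['force'],s['wrist_torque'],s['eef_pos'])"
```

```text
[-4.19585909 -1.55825314  7.84797635] [-0.06355586  0.68144122 -0.01329634] [415.3271044  205.7337861   38.37503567]
```

Contact at the expected height. I'll release, lift and check.

Request:
move_arm(rows=[[[0, 0, 0, 0, 1], [0, 0, 0, 0, 1], [0, 0, 0, 0, 1], [0, 0, -30, 0, 1], [0, 0, -70, 0, 1], [0, 0, -130, 0, 1], [0, 0, -190, 0, 1], [0, 0, -240, 0, 1], [0, 40, -260, 0, 1], [0, 65, -270, 0, 1], [0, 65, -270, 0, 1]]])

```text
time_s: 19.42
eef_pos: [479.1, 199.7, 308.7]
ee_rot: [0.004, 0.743, 0.669, 0.001]
force: [0.8, 0.4, -0.7]
grip_width: 1.003
```

```bash
cat > m7.py <<'E'
from m import *
c=cap('wrist','w7.png'); s=sense(); print(s['eef_pos'],s['force'],s['time_s'])
h=cv2.cvtColor(c['color'],cv2.COLOR_BGR2HSV);m=cv2.inRange(h,(18,100,40),(38,255,255)); m[:, :200]=0; m[:,430:]=0
cn=max(cv2.findContours(m,0,2)[0],key=cv2.contourArea); r=cv2.minAreaRect(cn); bx=cv2.boxPoints(r)
P=np.array([onz(c,*p,78) for p in bx]); print(P[:,:2].round(1).tolist(),'ctr in nest',[(P.mean(0)-N)@EX,(P.mean(0)-N)@np.array([-EX[1],EX[0],0])],[np.linalg.norm(P[i]-P[i-1]).round(1) for i in range(4)])
for a,ce,b in blob(c,(100,100,40),(125,255,255),(0,0,640,400),25)[:4]: print('blue',a,[onz(c,*q,22)[:2].round(1).tolist() for q in b])
for a,ce,b in blob(c,(0,150,60),(8,255,255),(0,0,640,400),100)[:2]: print('red',a,ce,onz(c,*ce,127))
go(630,184.2,115,84.1)
E
python3 m7.py
```

```text
[478.07311766 199.9026884  308.30536662] [-0.61669928  0.41880669 -0.72311647] 19.475
[[362.0, 184.5], [367.7, 238.2], [468.6, 229.7], [462.5, 171.6]] ctr in nest [np.float64(0.6905037361434448), np.float64(0.076308675487166)] [np.float64(101.3), np.float64(54.0), np.float64(101.3), np.float64(58.5)]
blue 154 [[352.5, 224.0], [355.4, 251.4], [383.4, 249.2], [380.5, 221.3]]
blue 134 [[348.2, 173.6], [351.0, 199.9], [377.9, 196.8], [375.0, 170.0]]
blue 72 [[445.3, 164.3], [445.7, 168.0], [472.6, 164.5], [472.2, 160.7]]
blue 68 [[451.8, 237.7], [452.2, 241.4], [480.5, 239.1], [480.1, 235.4]]
red 1253 [320.54509178 306.73822825] [623.92817154 184.5929616  127.        ]
row [0.7, 151.5, 194.3] -0.01 t 19.48
```

View pics/w7.png

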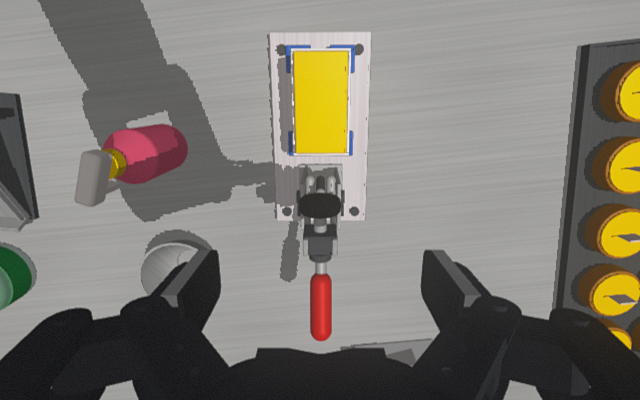

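The tub stands in the nest (0.7 and 0.1 mm off), lid up, clamp upright. I'll take the handle again.

Request:
move_arm(rows=[[[0, 60, 30, 0, 1], [0.5, 120, 50, 0, 1], [0.5, 149, 90, 0, 1], [0.5, 149, 140, 0, 1], [0.5, 149, 180, 0, 1], [0.5, 149, 194, 0, 1], [0.5, 149, 194, 0, 1], [0.5, 149, 194, 0, -1], [0.5, 149, 194, 0, -1], [0.5, 149, 194, 0, -1], [0.5, 149, 194, 0, -1], [0.5, 149, 194, 0, -1]]], squeeze=40)

```text
time_s: 20.98
eef_pos: [627.6, 183.8, 115.9]
ee_rot: [0.004, 0.743, 0.669, 0.001]
force: [-2.0, -4.1, 4.8]
grip_width: 0.258
```

```bash
python3 -c "
from h import *
arc(11,[25,30,35,40,45,50,55,60,65,70,75,80,84,88,92,96,100,104,107,108])"
```

```text
r 107.44432430927819 ang 19.511770193260016 off y -0.19682682359378667 w 0.2582065988788372 F [-1.99264488 -4.13831843  4.82537021]
25 [-0.0, -3.8, -9.5]
30 [-0.1, -8.1, -17.9]
35 [-0.1, -13.1, -25.8]
40 [-0.1, -18.7, -33.3]
45 [-0.2, -25.0, -40.3]
50 [-0.2, -31.9, -46.6]
55 [-0.2, -39.3, -52.4]
60 [-0.3, -47.2, -57.5]
65 [-0.3, -55.4, -61.9]
70 [-0.3, -64.1, -65.5]
75 [-0.3, -73.0, -68.4]
80 [-0.3, -82.1, -70.5]
84 [-0.4, -89.6, -71.6]
88 [-0.4, -97.0, -72.2]
92 [-0.4, -104.5, -72.2]
96 [-0.4, -112.0, -71.7]
100 [-0.4, -119.4, -70.7]
104 [-0.4, -126.8, -69.2]
107 [-0.4, -132.2, -67.8]
108 [-0.4, -134.0, -67.2]
```

Request:
move_arm(rows=[[[0, -3.8, -9.5, 0, -1], [0, -8, -18, 0, -1], [0, -13, -26, 0, -1], [0, -18.7, -33.3, 0, -1], [0, -25, -40.3, 0, -1], [0, -32, -46.6, 0, -1], [-0.2, -39.3, -52.4, 0, -1], [-0.3, -47, -57.5, 0, -1], [-0.3, -55.4, -62, 0, -1], [-0.3, -60, -64, 0, -1], [-0.3, -60, -64, 0, -1]]])

```text
time_s: 22.35
eef_pos: [566.8, 189.9, 180.0]
ee_rot: [0.004, 0.743, 0.67, 0.001]
force: [-2.4, -5.1, -5.3]
grip_width: 0.253
```

```bash
python3 -c "
from h import *
arc(11,[70,74,78,82,86,90,94,98,101,104,107,109]); cap('side','s8.png')"
```

```text
r 107.7979415917809 ang 68.14363416191834 off y -0.3110896608548881 w 0.2526106998918135 F [-2.39498276 -5.11253951 -5.25506629]
70 [-0.0, -3.3, -1.3]
74 [-0.0, -10.4, -3.6]
78 [-0.0, -17.7, -5.5]
82 [-0.0, -25.1, -6.9]
86 [-0.1, -32.6, -7.7]
90 [-0.1, -40.1, -8.0]
94 [-0.1, -47.6, -7.8]
98 [-0.1, -55.1, -7.1]
101 [-0.1, -60.7, -6.2]
104 [-0.1, -66.2, -5.0]
107 [-0.1, -71.6, -3.5]
109 [-0.1, -75.2, -2.4]
```

Request:
move_arm(rows=[[[0, -5, -2, 0, -1], [0, -10.4, -3.6, 0, -1], [0, -17.7, -5.5, 0, -1], [0, -25, -7, 0, -1], [0, -32.6, -7.7, 0, -1], [0, -40, -8, 0, -1], [0, -47.6, -7.8, 0, -1], [0, -55, -7, 0, -1], [0, -60.7, -6, 0, -1], [0, -66, -5, 0, -1], [0, -71.6, -3.5, 0, -1], [0, -75, -2.5, 0, -1]]])

```text
time_s: 23.9
eef_pos: [491.9, 197.8, 182.0]
ee_rot: [0.004, 0.743, 0.67, 0.001]
force: [0.8, 0.1, -0.3]
grip_width: -0.0
```

Request:
move_arm(rows=[[[0, 0, 0, 0, -1], [0, 0, 0, 0, -1], [0, 0, 0, 0, -1], [0, 0, 0, 0, -1]]])

```text
time_s: 24.4
eef_pos: [492.0, 197.8, 182.0]
ee_rot: [0.004, 0.743, 0.669, 0.001]
force: [1.0, 0.4, -0.4]
grip_width: -0.004
```

```bash
python3 -c "
from h import *
arc(11,[109,111]); c=cap('scene');a=cap('side')
im=np.hstack([cv2.resize(c['color'][90:210,260:420],(400,300)),cv2.resize(a['color'][100:220,210:370],(400,300))]); cv2.imwrite('pics/m9.png',im)"
```

```text
r 107.82897429616322 ang 108.99059584360381 off y -0.1914677299671732 w -0.004450761406755231 F [ 0.99531923  0.38451988 -0.37462767]
109 [0.0, -0.0, 0.0]
111 [0.0, -3.6, 1.3]
```

The grip slipped off the bar (opening 0). I can't view more pictures, so I'll measure the handle numerically.

```bash
cat > m8.py <<'E'
from m import *
S,T,W=cap('scene'),cap('side'),cap('wrist')
piv=N+113*EX; piv[2]=91; EY=np.array([-EX[1],EX[0],0])
def inplane(c,u,v):
    o,d=ray(c,u,v); t=((piv-o)@EY)/(d@EY); q=o+t*d-piv; return np.array([q@EX,q[2]])
for nm,c,b in(('scene',S,(290,60,430,180)),('side',T,(230,80,360,200))):
    for a,ce,bx in blob(c,(0,130,50),(9,255,255),b,12)[:3]:
        q=inplane(c,*ce); print(nm,a,ce.round(1),'in-plane',q.round(1),'r',np.hypot(*q).round(1),'ang',np.degrees(np.arctan2(q[1],q[0])).round(1),'box',[inplane(c,*k).round().tolist() for k in bx])
for a,ce,bx in blob(W,(0,130,50),(9,255,255),(0,0,640,400),100)[:2]: print('wrist',a,ce,bx.round().tolist())
for a,ce,bx in blob(W,(18,100,40),(38,255,255),(200,0,440,400),100)[:2]: print('lid',a,bx.round().tolist(),[onz(W,*p,78)[:2].round(1).tolist() for p in bx])
s=sense();print(s['eef_pos'],s['force'],s['time_s'],'tcp in plane',(s['eef_pos']-piv)@EX,s['eef_pos'][2]-91)
E
python3 m8.py
```

```text
scene 130 [364.2 119.6] in-plane [ 13.8 105.2] r 106.1 ang 82.5 box [[-7.0, 64.0], [8.0, 138.0], [32.0, 138.0], [19.0, 65.0]]
side 154 [289.7 138. ] in-plane [ 14.2 102.6] r 103.6 ang 82.1 box [[5.0, 138.0], [26.0, 135.0], [22.0, 66.0], [1.0, 69.0]]
wrist 259 [320.57915058 341.47104247] [[314.0, 329.0], [327.0, 329.0], [327.0, 353.0], [314.0, 353.0]]
lid 8033 [[279.0, 160.0], [279.0, 4.0], [363.0, 4.0], [363.0, 160.0]] [[462.2, 171.4], [363.8, 185.2], [369.4, 237.9], [468.5, 230.9]]
lid 1623 [[306.0, 104.0], [334.0, 104.0], [334.0, 160.0], [306.0, 160.0]] [[426.1, 195.0], [428.0, 214.0], [466.3, 210.4], [464.2, 190.6]]
[491.89583818 197.83120183 181.96706629] [ 0.19985855 -0.21516505  0.24279692] 24.65 tcp in plane -35.17445023963235 90.96706629340295
```

Handle stands at about 82° (1.08 rad) and the lid is unpressed. I'll go over to the far side with shut fingers and push.

Request:
move_arm(rows=[[[0, 0, -40, 0, -1], [0, 0, -80, 0, -1], [0, 50, -85, 0, -1], [0, 97, -80, 0, -1], [0, 97, -50, 0, -1], [0, 97, -14, 0, -1], [0, 97, -12, 0, -1], [0, 85, -12, 0, -1], [0, 75, -12, 0, -1], [0, 70, -12, 0, -1], [0, 70, -12, 0, -1]]])

```text
time_s: 26.02
eef_pos: [561.4, 190.7, 195.1]
ee_rot: [0.004, 0.743, 0.67, 0.001]
force: [-0.8, 0.5, 0.2]
grip_width: -0.001
```

```bash
python3 m8.py
```

```text
scene 119 [362.2 121.9] in-plane [ 8.3 96.6] r 97.0 ang 85.1 box [[-5.0, 63.0], [-1.0, 126.0], [22.0, 130.0], [19.0, 67.0]]
side 155 [288.4 137.5] in-plane [ 10.5 104.7] r 105.2 ang 84.3 box [[2.0, 138.0], [23.0, 136.0], [19.0, 67.0], [-2.0, 70.0]]
wrist 5133 [319.71498149 219.68965517] [[288.0, 164.0], [351.0, 164.0], [351.0, 269.0], [288.0, 269.0]]
lid 1795 [[305.0, 0.0], [335.0, 0.0], [335.0, 60.0], [305.0, 60.0]] [[429.5, 194.3], [431.6, 214.1], [468.5, 210.7], [466.4, 190.0]]
lid 1164 [[342.0, 0.0], [361.0, 0.0], [361.0, 60.0], [342.0, 60.0]] [[432.1, 218.7], [433.5, 231.2], [470.4, 228.6], [469.1, 215.5]]
[561.50906709 190.60133753 194.32564495] [-0.26209189 -0.31756064 -1.41858322] 26.175 tcp in plane 34.813200751780855 103.32564495486307
```

Request:
move_arm(rows=[[[0, -5, 0, 0, -1], [0, -10, 0, 0, -1], [0, -15, 0, 0, -1], [0, -20, 0, 0, -1], [0, -25, 0, 0, -1], [0, -30, 0, 0, -1], [0, -30, 0, 0, -1]]])

```text
time_s: 27.05
eef_pos: [530.7, 193.9, 193.7]
ee_rot: [0.003, 0.743, 0.67, -0.0]
force: [0.2, -0.7, 0.2]
grip_width: 0.004
```

```bash
python3 m8.py
```

```text
scene 115 [353.  118.9] in-plane [-20.1  97.3] r 99.3 ang 101.7 box [[-35.0, 128.0], [-14.0, 135.0], [-5.0, 68.0], [-27.0, 60.0]]
side 154 [278.6 139.5] in-plane [-19.1 102. ] r 103.8 ang 100.6 box [[-36.0, 137.0], [-15.0, 140.0], [-2.0, 68.0], [-24.0, 65.0]]
wrist 3500 [319.15457143 218.39628571] [[273.0, 220.0], [320.0, 172.0], [367.0, 219.0], [319.0, 266.0]]
lid 1976 [[341.0, 105.0], [342.0, -0.0], [361.0, 0.0], [360.0, 105.0]] [[468.4, 215.1], [401.6, 221.8], [403.1, 234.4], [469.9, 228.7]]
lid 1716 [[306.0, 42.0], [334.0, 42.0], [334.0, 105.0], [306.0, 105.0]] [[424.6, 195.2], [426.6, 214.2], [467.9, 210.3], [465.8, 190.4]]
[531.31238724 193.72633024 193.7157332 ] [-0.1962719  -0.13065672 -0.61270896] 27.2 tcp in plane 4.4552523143344995 102.71573320204072
```

Request:
move_arm(rows=[[[0, -4, 0, 0, -1], [0, -7, 0, 0, -1], [0, -10, 0, 0, -1], [0, -10, 0, 0, -1]]])

```text
time_s: 27.7
eef_pos: [521.0, 194.9, 193.7]
ee_rot: [0.003, 0.743, 0.67, -0.0]
force: [0.6, -1.0, -0.9]
grip_width: 0.004
```

```bash
python3 m8.py
```

```text
scene 122 [349.9 117.9] in-plane [-29.9  97.5] r 102.0 ang 107.1 box [[-50.0, 126.0], [-26.0, 137.0], [-7.0, 71.0], [-30.0, 58.0]]
side 162 [275.3 140.7] in-plane [-29.2  99.6] r 103.8 ang 106.3 box [[-50.0, 131.0], [-30.0, 138.0], [-8.0, 68.0], [-29.0, 62.0]]
wrist 3163 [319.0369902  211.96237749] [[277.0, 198.0], [333.0, 170.0], [361.0, 226.0], [305.0, 254.0]]
lid 4395 [[281.0, 0.0], [361.0, 0.0], [361.0, 119.0], [281.0, 119.0]] [[387.6, 182.7], [393.2, 235.3], [469.8, 229.8], [463.7, 172.3]]
lid 1637 [[306.0, 58.0], [334.0, 58.0], [334.0, 118.0], [306.0, 118.0]] [[424.8, 195.0], [426.8, 214.2], [467.0, 210.5], [464.9, 190.3]]
[521.34022551 194.7879121  193.69425282] [ 0.1694735  -0.42921037  0.07242213] 27.85 tcp in plane -5.57320774543942 102.69425282265735
```

Request:
move_arm(rows=[[[0, -1.5, 0, 0, -1], [0, -2.5, 0, 0, -1], [0, -2.5, 0, 0, -1], [0, -2.5, 0, 0, -1], [0, -2.5, 0, 0, -1], [0, -2.5, 0, 0, -1], [0, -2.5, 0, 0, -1], [0, -2.5, 0, 0, -1], [0, -2.5, 0, 0, -1], [0, -2.5, 0, 0, -1], [0, -2.5, 0, 0, -1], [0, -2.5, 0, 0, -1]]])

```text
time_s: 29.35
eef_pos: [518.8, 195.1, 193.6]
ee_rot: [0.003, 0.743, 0.67, -0.0]
force: [0.8, 0.5, 0.6]
grip_width: 0.001
```

```bash
python3 m8.py
```

```text
scene 119 [349.4 118.2] in-plane [-31.4  96.1] r 101.1 ang 108.1 box [[-52.0, 126.0], [-30.0, 136.0], [-10.0, 69.0], [-32.0, 57.0]]
side 165 [274.5 140.6] in-plane [-31.4 100.1] r 104.9 ang 107.4 box [[-54.0, 129.0], [-32.0, 138.0], [-6.0, 70.0], [-29.0, 61.0]]
wrist 3125 [319.03456 212.64608] [[277.0, 226.0], [305.0, 170.0], [361.0, 198.0], [333.0, 254.0]]
lid 4719 [[281.0, 0.0], [361.0, 0.0], [361.0, 122.0], [281.0, 122.0]] [[385.2, 183.0], [390.8, 235.6], [469.4, 229.9], [463.4, 172.2]]
lid 1640 [[306.0, 61.0], [334.0, 61.0], [334.0, 122.0], [306.0, 122.0]] [[424.3, 195.1], [426.3, 214.3], [467.4, 210.4], [465.3, 190.3]]
[518.83835042 195.04919154 193.66282533] [-0.02386356 -0.10557812 -0.12834105] 29.5 tcp in plane -8.088687518186068 102.66282533322101
```

Request:
move_arm(rows=[[[0, -1.5, 0, 0, -1], [0, -3, 0, 0, -1], [0, -3, 0, 0, -1]]])

```text
time_s: 29.88
eef_pos: [517.2, 195.2, 194.0]
ee_rot: [0.004, 0.743, 0.669, 0.001]
force: [8.3, 0.9, -2.0]
grip_width: 0.003
```

```bash
python3 m8.py | grep -v lid
```

```text
scene 121 [349.2 118.1] in-plane [-31.9  96.2] r 101.3 ang 108.4 box [[-52.0, 126.0], [-29.0, 136.0], [-10.0, 69.0], [-34.0, 57.0]]
side 162 [274.4 140.9] in-plane [-31.7  99.1] r 104.1 ang 107.8 box [[-53.0, 130.0], [-33.0, 137.0], [-10.0, 68.0], [-31.0, 61.0]]
wrist 3097 [319.14723926 214.33839199] [[275.0, 214.0], [319.0, 170.0], [363.0, 214.0], [319.0, 258.0]]
[517.16182838 195.18864996 193.96551133] [ 8.09777504 -0.35941738 -2.42552099] 30.025 tcp in plane -9.770664008535471 102.9655113311122
```

Locked against the stop at about 107.5°, 8 N. I'll hold over a second, then go over the top to the nest side.

Request:
move_arm(rows=[[[0, 0, 0, 0, -1], [0, 0, 0, 0, -1], [0, 1, 0, 0, -1], [0, 1, 0, 0, -1], [0, 1, 0, 0, -1], [0, 1, 0, 0, -1], [0, 1, 0, 0, -1], [0, 1, 0, 0, -1], [0, 1, 0, 0, -1], [0, 1, 0, 0, -1]]])

```text
time_s: 31.28
eef_pos: [518.2, 195.1, 194.0]
ee_rot: [0.004, 0.743, 0.669, 0.001]
force: [-0.1, 0.5, -0.5]
grip_width: -0.002
```

Request:
move_arm(rows=[[[0, 20, 0, 0, -1], [0, 20, -40, 0, -1], [0, 20, -80, 0, -1], [0, -30, -85, 0, -1], [0, -80, -80, 0, -1], [0, -80, -50, 0, -1], [0, -80, -18, 0, -1], [0, -80, -18, 0, -1]]])

```text
time_s: 32.28
eef_pos: [437.6, 203.3, 210.0]
ee_rot: [0.003, 0.743, 0.669, -0.0]
force: [-0.0, -0.0, 0.8]
grip_width: -0.004
```

```bash
python3 m8.py | grep -v lid
python3 - <<'E'
from h import *
c=cap('wrist')
h=cv2.cvtColor(c['color'],cv2.COLOR_BGR2HSV);m=cv2.inRange(h,(18,100,40),(38,255,255));x,y,w,hh=cv2.boundingRect(max(cv2.findContours(m,0,2)[0],key=cv2.contourArea))
print(x,y,w,hh)
for z in(70,78): print(z,(onz(c,x,y+10,z)-onz(c,x+w,y+10,z)).round(1))
E
```

```text
scene 143 [349.4 117. ] in-plane [-31.7  99.6] r 104.5 ang 107.7 box [[-53.0, 127.0], [-31.0, 138.0], [-10.0, 69.0], [-33.0, 57.0]]
side 158 [274.1 140.7] in-plane [-32.5 100.1] r 105.2 ang 108.0 box [[-54.0, 130.0], [-33.0, 137.0], [-9.0, 68.0], [-31.0, 61.0]]
wrist 272 [320.44852941 342.19117647] [[314.0, 329.0], [327.0, 329.0], [327.0, 353.0], [314.0, 353.0]]
[439.09960728 203.56332405 212.68632094] [-0.01147334 -0.53938773 -0.43740197] 32.425 tcp in plane -88.28022923558058 121.68632094090069
286 90 70 125
70 [ -5.8 -54.9   0. ]
78 [ -5.6 -53.3   0. ]
```

Request:
move_arm(rows=[[[0, 15, 0, 0, -1], [0, 28, 0, 0, -1], [0, 40, -0.5, 0, -1], [0, 53, -1, 0, -1], [0, 66, -1.3, 0, -1], [0, 81, -1, 0, -1], [0, 96, -0.3, 0, -1], [0, 111, 3, 0, -1], [0, 125, 8, 0, -1], [0, 138, 15, 0, -1], [0, 138, 15, 0, -1]]])

```text
time_s: 33.85
eef_pos: [577.4, 188.8, 198.2]
ee_rot: [0.005, 0.743, 0.669, 0.002]
force: [0.1, 0.7, 0.3]
grip_width: 0.001
```

```bash
python3 m8.py | grep -v lid
```

```text
scene 128 [380.8 132.1] in-plane [64.9 83.5] r 105.7 ang 52.1 box [[32.0, 56.0], [77.0, 117.0], [94.0, 105.0], [49.0, 43.0]]
side 160 [306.1 142.6] in-plane [63.7 82. ] r 103.9 ang 52.2 box [[32.0, 64.0], [75.0, 118.0], [95.0, 100.0], [52.0, 46.0]]
wrist 1309 [320.23758594 221.73873186] [[300.0, 201.0], [340.0, 201.0], [340.0, 247.0], [300.0, 247.0]]
[576.67452425 189.1593223  199.49413878] [-0.46063037 -0.1103023   0.22517784] 34.0 tcp in plane 50.046552121289636 108.49413877558163
```

Request:
move_arm(rows=[[[0, 6, 5, 0, -1], [0, 12, 11, 0, -1], [0, 23, 21, 0, -1], [0, 33, 33, 0, -1], [0, 39, 42, 0, -1], [0, 43, 50, 0, -1], [0, 44, 52, 0, -1], [0, 44, 52, 0, -1]]])

```text
time_s: 35.0
eef_pos: [620.7, 184.3, 148.0]
ee_rot: [0.005, 0.743, 0.669, 0.002]
force: [-1.5, -0.4, 3.1]
grip_width: 0.003
```

```bash
python3 m8.py | grep -v lid
```

```text
scene 132 [390.  151.1] in-plane [97.6 35.8] r 103.9 ang 20.2 box [[62.0, 36.0], [126.0, 59.0], [129.0, 35.0], [64.0, 11.0]]
side 127 [316.7 155.1] in-plane [95.9 36.2] r 102.5 ang 20.7 box [[62.0, 35.0], [122.0, 58.0], [131.0, 38.0], [70.0, 14.0]]
wrist 2691 [320.59680416 208.95057599] [[299.0, 247.0], [299.0, 175.0], [343.0, 175.0], [343.0, 247.0]]
[620.71606258 184.36171056 147.99901668] [-3.08537425 -0.68282303  4.18519922] 35.15 tcp in plane 94.34795304870609 56.99901668122129
```

Request:
move_arm(rows=[[[0, 0, 0.5, 0, -1], [0, 0, -30, 0, -1], [0, 0, -80, 0, -1], [0, 0, -130, 0, 0.9], [0, -50, -160, 0, 1], [0, -100, -160, 0, 1], [0, -143, -160, 0, 1], [0, -143, -160, 0, 1], [0, -143, -160, 0, 1]]])

```text
time_s: 36.28
eef_pos: [477.4, 199.8, 306.3]
ee_rot: [0.005, 0.743, 0.669, 0.003]
force: [-0.6, -0.9, 0.5]
grip_width: 1.002
```

```bash
cp pics/w7.png pics/w7a.png; python3 m7.py; python3 m8.py | grep -v lid
python3 - <<'E'
from h import *
import pickle
from m import blob
# lid corners by approx quads; edge length in px before/after
for f in('w7a.png','w7.png'):
    im=cv2.imread('pics/'+f); h=cv2.cvtColor(im,cv2.COLOR_BGR2HSV); m=cv2.inRange(h,(18,100,40),(38,255,255)); m[:,:200]=0;m[:,430:]=0
    r=m[60:140]; print(f,'mean width px rows 80,110,140',[(m[v]>0).sum() for v in(70,90,110,130)])
D=pickle.load(open('d0.pkl','rb'))
P=[(cap('scene'),(285,110,350,185)),(cap('side'),(225,150,310,215))]
for c,b in P: print([(a,ce.round(1),onz(c,*ce,70)[:2].round(1),onz(c,*ce,78)[:2].round(1)) for a,ce,_ in blob(c,(18,100,40),(38,255,255),b,30)])
# loose things
for n,lo,hi,b1,b2 in [('spray',(165,80,40),(179,255,255),(280,165,320,220),(265,190,300,245)),('jar',(60,80,20),(90,255,255),(270,260,325,325),(355,240,410,300))]:
    print(n,[ (blob(c,lo,hi,b)[0][1]-blob(D[k],lo,hi,b)[0][1]).round(1) for (c,_),k,b in zip(P,('scene','side'),(b1,b2))])
E
```

```text
[477.62370576 199.71810296 306.13839066] [0.48759549 0.78370147 0.11331777] 36.325
[[362.6, 185.4], [368.1, 237.8], [468.5, 229.4], [462.5, 172.7]] ctr in nest [np.float64(0.8670563341517467), np.float64(0.4007259688698094)] [np.float64(100.7), np.float64(52.7), np.float64(100.7), np.float64(57.1)]
blue 159 [[348.0, 173.7], [350.9, 200.9], [378.7, 197.7], [375.7, 169.9]]
blue 131 [[353.3, 223.6], [356.2, 250.9], [384.0, 248.7], [381.1, 220.9]]
blue 72 [[445.7, 164.2], [446.0, 167.9], [472.9, 164.4], [472.5, 160.7]]
blue 70 [[452.3, 238.5], [452.5, 240.9], [480.7, 238.7], [480.4, 236.2]]
red 1252 [320.54952077 308.78913738] [624.19676623 184.47638248 127.        ]
row [1.1, 151.1, 192.8] -0.01 t 36.33
scene 147 [389.7 150.9] in-plane [96.6 36.2] r 103.2 ang 20.6 box [[62.0, 36.0], [126.0, 59.0], [129.0, 35.0], [64.0, 11.0]]
side 131 [316.6 155. ] in-plane [95.7 36.6] r 102.5 ang 20.9 box [[62.0, 35.0], [122.0, 58.0], [131.0, 38.0], [70.0, 14.0]]
wrist 1279 [320.8264269  309.21110242] [[311.0, 276.0], [331.0, 276.0], [331.0, 342.0], [311.0, 342.0]]
[477.52839498 199.66207144 305.9608038 ] [-0.17143565 -0.0110366   0.03304084] 36.475 tcp in plane -49.65398620346102 214.96080379605183
w7a.png mean width px rows 80,110,140 [np.int64(54), np.int64(54), np.int64(52), np.int64(52)]
w7.png mean width px rows 80,110,140 [np.int64(54), np.int64(52), np.int64(52), np.int64(51)]
[(np.int32(333), array([325. , 146.7]), array([417.3, 203.1]), array([423.1, 192. ])), (np.int32(43), array([296.1, 172.3]), array([406.9,  51.3]), array([412.8,  42.2]))]
[(np.int32(289), array([251.1, 180.8]), array([413.9, 206.4]), array([411.5, 191.4])), (np.int32(57), array([280.1, 196.2]), array([469.5,  82.4]), array([466.2,  69.2]))]
spray [array([-0. ,  0.1]), array([0.2, 0. ])]
jar [array([0.4, 0.1]), array([-0. ,  0.2])]
```

The lid rays from both views meet the nest middle at z≈70, not 78, so the lid is home. The handle is at about 20.7° (0.01 rad), and the robot is clear.

```bash
python3 -c "
from h import *
print(ctrl.finish_job())"
```

```text
the job is handed in; nothing more can be done
None
```

The closed tub is standing in the nest with the clamp swung fully back, and the job was handed in at about 36.6 s; no verdict was reported.

**What I did:**
- I swung the clamp back and took the tub off the rack.
- I levelled the tub on the free table, regripped it, and stood it in the nest with its lid up.
- I then closed the clamp to its stop, kept it locked for more than a second, and swung it back.

**What went wrong:** on the first closing swing the gripper slipped off the handle at about 1.08 rad. I finished by pushing the handle with shut fingers until it stopped at about 107.5°, and pushed it back the same way.

**Last checks:**

| Check | Result |
|---|---|
| Tub position in the nest | within about 1 mm of the middle |
| Lid | top at about 70 mm in both the scene and side views, so home (78 mm would be still up) |
| Clamp handle | about 20.7° above level, roughly 0.01 rad from fully back |
| Spray and jar | no movement seen in the images |
| Robot | clear of everything |

**Not settled:**
- The lid's width in the wrist camera was too coarse to confirm it is home, so that rests on the scene and side views.
- I did not re-measure the bowl; the planned paths kept clear of it.
- The picture limit was reached when the grip slipped, so everything after that was checked by measurement only.

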